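Tighten a drum's slack tension rod with the drum key

ROBOT

A 7-joint arm with a two-finger parallel gripper is mounted at the origin on the work surface. World frame = base frame: x ahead of the robot, y to its left, z up, the work surface at z = 0. Lengths are in m, angles in rad, forces in N, time in s.
With the tool pointing down it reaches from about 0.4 to 0.85 m from the base axis. Payload 10.4 kg.
Tool frame: the origin (TCP) lies midway between the tips of the shut fingers; the grasp point (between the pads) lies 19 mm behind it; z points along the fingers, y is the line along which they close (so a half turn about z gives the same grasp; the last joint's range is limited). The gripper opens to 87 mm and grips with 3 to 60 N. Pads are 19 mm wide; open, the fingers measure 117 mm over their backs; the gripper's body (75 mm by 190 mm) begins 51 mm behind the grasp point.
Start: joints at [1.238, 0.332, -0.065, 1.46, 0.022, 1.35, -0.088], TCP at [0.191, -0.595, 0.223] pointing down, gripper open.
Joint ranges: [-2.6, 2.6], [-0.5, 2.12], [-1.47, 1.34], [0.16, 2.42], [-1.27, 4.41], [0.06, 2.06], [-2.6, 2.6]. Speed limits (rad/s): [2.22, 2.22, 2.79, 2.79, 3.14, 3.14, 3.14].

INTERFACE

Orientations are given as a unit quaternion [x, y, z, w].
In Python, from bench import r gives the robot as it stands.
- The arm moves only by the tool arm_command, never from a script. Its argument "moves" is one flat list of numbers, 4 for each row, row after row: the shift along the tool's x, y, z in cm, then the turn about the tool's z in degrees. A call has 1 to 12 rows; each row shifts and turns the commanded pose from where the row before left it, along the tool's axes as they then stand; what a row does not reach is not made up. A row lasts 1/12 s, in which the tool goes at most 41.7 mm and 7.16 degrees, less where a joint would pass 70% of its speed; a pose out of reach is approached as far as the arm can. A call with a gripper value outside its range is refused whole. "fingers" is the opening in per cent of the stroke, from 0 (shut) to 100 (fully open), set as the call begins (left out, the last holds). The fingers move at their own pace and stop on an object; "squeeze" is the grip in N (left out, the last holds). Time passes only in rows, so rows that do not move let the fingers close. It gives the time, the measured TCP pose, the force, the opening and the grip force at its end, in the units of the state.
- r.read_state(): the state, without advancing time (a new reading comes with each control period).
- r.camera(name): name is "scene" or "top" or "wrist"; returns the picture (400x640x3 uint8, red, green, blue); there is no depth.
- r.camera_info(name): a dict with "fx", "fy", "cx", "cy" (pixels), "origin" and "attitude" of the camera in the world. Camera axes: x right, y up, looking along -z (the intrinsics and any distortion apply to the point x, -y, -z); pixel columns grow to the right and rows downward; lengths in m; the calibration is good to about 2 mm. A picture is of the moment at which its call begins: read the wrist's pose just before it. camera_info takes no time and is no camera call; for the wrist camera it gives the pose at the moment of the call.
- r.close_job(): hands the job in; it is judged then, once.
The state is a dict: "time": time; "joint_positions": joint angles; "joint_vel": joint speeds; "joint_torque": joint torques, N m; "ee_pos": TCP position; "eef_rot": TCP orientation; "ft_force": force on the tool from outside, world axes, zero at the start; "torque": the same for the moment, N m; "width": finger opening in m; "grip_force": force on a finger pad.
Only numpy, scipy, OpenCV 4.12 (cv2) and the standard library are available. Lean on these libraries where they do the work, as an engineer would, in place of code of your own. Each camera call takes 0.05 s, during which the arm holds its last target. There are 200 camera calls.

TASK

Tune the small red drum: lift the blue-handled drum key off the tension rod it is parked on, fit its square socket fully down over the square head of the slack rod straight across the drum (the one marked with orange tape), then turn the key to tighten that rod a quarter turn clockwise, seen from above. Leave the key standing upright, fully home, on that rod. The skin and the clip-on microphone are live, so touch neither, and leave everything else on the table where it is.

Things in the scene. Friction and masses are not known exactly. Their poses are not given: they have to be found in the camera images.
- drum: small red drum, fixed, 215 mm across its steel hoops, rim at world z = 0.138; origin under its centre. Six tension rods stand 119 mm from its axis, 60 degrees apart, each ending in a square steel head on a black washer on an ear of the hoop. The key is parked on the rod at drum-frame +y; the slack rod is straight across at drum-frame -y. Only heads, key and microphone rise above the rim
- key_grip (a point): centre of the key's grip: a blue bar 60 mm long (this point's x), 10 mm thick (y), 14 mm high, flat-sided; z points up along the key, upright at the start. Below it a 9 mm stem and a round steel barrel, 15 mm across, 28 mm long, with a square bore 7.5 mm wide, 13 mm deep, open downward, its faces square to x and y. Key: 66 mm tall, about 90 g
- key_mouth (a point): centre of the mouth of the key's square bore, on the underside of the key, 59 mm straight below key_grip, same axes
- parked_seat (a point): foot of the square head on which the key is parked at the start (top centre of its washer), world z = 0.136; the head rises 11 mm above it, so the key must be lifted more than that to come free. This rod does not turn
- slack_seat (a point): foot of the slack rod's square head (top centre of its washer), world z = 0.136, orange tape on the hoop there. The head is 6.5 mm square, faces square to this point's x and y (they turn with the rod), and rises 11 mm, the top 2 mm chamfered. With the key fully home key_mouth meets this point; the key fits in any of four quarter-turn positions, with about 9 degrees of play either way
- slack_corner (a point): a corner of the slack rod's square head, 4.6 mm off the rod's axis, 9 mm above slack_seat, same axes
- slack_rod (a joint): turn of the slack rod about its upright axis, rad, growing clockwise seen from above (tightening); starts anywhere from 0 to 1.4. It turns against a steady friction of 0.04 N m and stays where it is left
- drum_skin: the white skin inside the hoop, 206 mm across, its top at world z = 0.128; origin 2.5 mm below its top centre
- clip_mic: black microphone clipped on the drum's hoop at drum-frame +x, half-way round between the two rods of the job; it reaches from 60 to 136 mm from the drum's axis, within 10 mm either side of that direction, up to world z = 0.205. Its origin is that of the drum
- coupe1: footed dessert glass, 88 mm across, 105 mm tall, beyond the drum; origin under its foot
- coupe2: a second footed dessert glass like coupe1; origin under its foot
- tumbler: tall clear water glass, 68 mm across, 140 mm tall; origin under its base
- jar: glass jar with a brass-coloured lid, 80 mm across, 125 mm tall, to the right of the drum; origin under its base
- white_bowl: white ceramic bowl, 132 mm across, 75 mm tall, to the right of the drum; origin under its base
- steel_bowl: steel mixing bowl, 216 mm across, 74 mm tall, to the left of the drum; origin under its base
- stick: wooden drumstick, 385 mm long, 14 mm thick, lying to the right of the drum; origin under its middle, x along it
- recorder: black hand-held sound recorder, 145 x 66 x 26 mm, lying beyond the drum; origin under its middle
Things that resemble listed ones, but are neither listed nor needed, are in the scene too. Of the things that look like the part that bears key_grip, the smallest one is meant.

How it is judged:
On the way:
1. the key sits fully home on the slack rod's square head, upright, before that rod has been turned by more than about 35 degrees (distance between key_mouth and slack_seat below 0.003 m and angle between key_grip's own z axis and vertical below 0.12 rad and distance of slack_corner from where it was at the start of the episode below 0.0028 m), for 0.2 s.
At the end, for the whole second after the job is handed in: The key stands on the slack rod, its mouth within 3 mm of the rod's washer and the key within 7 degrees of upright; the rod has been turned clockwise by 90 degrees, give or take 25, from where it was at the start, and is at rest (distance between key_mouth and slack_seat below 0.003 m and angle between key_grip's own z axis and vertical below 0.12 rad and distance of slack_corner from where it was at the start of the episode between 0.0049 and 0.0078 m and value of joint slack_rod between 1 and 3.6 rad and velocity of joint slack_rod between -0.05 and 0.05 rad/s); the robot touches nothing.
It fails at once if the drum skin is touched (over 1 N) (contact force between drum_skin and anything else above 1 N).
It fails at once if the clip-on microphone is touched (over 1 N) (contact force between clip_mic and anything else above 1 N).
It fails at once if something else on the table is moved by more than 20 mm (distance of any of coupe1, coupe2, tumbler, jar, white_bowl, steel_bowl, stick, recorder from where it was at the start of the episode above 0.02 m).
It also fails if it takes over 46 s, if anything falls off the work surface, if the arm or the gripper's body presses on something with over 40 N, if the wrist force passes 120 N, or if a joint passes its speed limit or range.

## Working session

There is one attempt and no reset: what is moved stays moved. The work goes in short steps, Python scripts to look and compute and a tool call to move; the robot and the scene stay as the last step left them, time stands still between calls to the robot, and variables do not carry over. Pictures are saved under pics/ and viewed, at most 10 in all, crops included, and the job is handed in when it is done.

Besides the shell and the picture viewer there is one more tool, called after "Call:" in YAML: its name, and indented under it one key for each argument. arm_command: Moves the arm, as the interface text tells. Its arguments: {"type":"object","properties":{"moves":{"type":"array"},"fingers":{"type":"number"},"squeeze":{"type":"number"}},"required":["moves"]}

```bash
ls; mkdir -p pics; cat > h.py <<'E'
import numpy as np, cv2
from bench import r
from scipy.spatial.transform import Rotation as R
def snap(n,f):
    i=r.camera_info(n); p=r.camera(n); cv2.imwrite(f,p[:,:,::-1]); return i,p
def att(i):
    a=np.array(i['attitude'],float); return R.from_quat(a).as_matrix() if a.size==4 else a.reshape(3,3)
def ray(i,u,v):
    d=np.array([(u-i['cx'])/i['fx'],-(v-i['cy'])/i['fy'],-1]); return np.array(i['origin']),att(i)@d
def atz(i,u,v,z):
    o,d=ray(i,u,v); return o+d*(z-o[2])/d[2]
def proj(i,P):
    c=att(i).T@(np.array(P)-np.array(i['origin'])); return i['cx']+i['fx']*c[0]/-c[2], i['cy']-i['fy']*c[1]/-c[2]
def tri(*l):
    A=0;b=0
    for i,u,v in l:
        o,d=ray(i,u,v); d=d/np.linalg.norm(d); M=np.eye(3)-np.outer(d,d); A=A+M; b=b+M@o
    return np.linalg.solve(A,b)
E
python3 - <<'E'
from h import *
import pickle
s=r.read_state(); print(s)
I={}
for n in['scene','top','wrist']:
    I[n],p=snap(n,f'pics/{n}0.png'); print(n,I[n])
pickle.dump(I,open('I0.pkl','wb'))
E
```

```text
pics
{'time': 0.0, 'joint_positions': array([ 1.23842225,  0.33286933, -0.06467635,  1.46095196,  0.02157895,
        1.34989943, -0.08849295]), 'joint_vel': array([ 0.00052114,  0.00049385,  0.00010028, -0.00087545, -0.00078739,
       -0.00027065, -0.00101019]), 'joint_torque': array([-1.24270522e-03, -6.23253393e+01,  2.40046339e-02, -3.89886689e+01,
       -6.13275007e-02,  3.98778473e-02,  1.89715565e-04]), 'ee_pos': array([ 0.19039455, -0.59488114,  0.22175038]), 'eef_rot': array([ 9.88028611e-01,  1.54269084e-01, -1.37342713e-04, -7.03544380e-04]), 'ft_force': array([ 0.2616201 ,  0.49422435, -0.6726031 ]), 'torque': array([0.01875857, 0.00513929, 0.02747869]), 'grip_force': 0.0, 'width': 0.08666137298909496}
scene {'fx': 375.1668171668258, 'fy': 375.1668171668258, 'cx': 327.1109730766188, 'cy': 198.08213934712376, 'origin': array([1.06384356, 0.28844465, 0.79275521]), 'attitude': array([0.16109348, 0.3237025 , 0.82755537, 0.4294388 ])}
top {'fx': 455.13677405667823, 'fy': 455.13677405667823, 'cx': 311.8902663198168, 'cy': 193.21141287773358, 'origin': array([ 0.42361735, -0.10314792,  1.40559968]), 'attitude': array([-0.04426429,  0.03267878,  0.71485018, -0.69710974])}
wrist {'fx': 325.7456550134616, 'fy': 325.7456550134616, 'cx': 316.93918489555574, 'cy': 194.67172701943727, 'origin': array([ 0.2707828 , -0.57082623,  0.38423468]), 'attitude': array([-0.12464359,  0.09168144, -0.58241415,  0.79803023])}
```

View pics/top0.png

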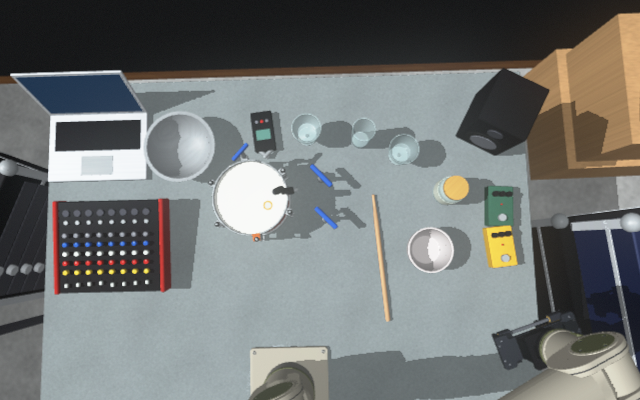

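View pics/scene0.png

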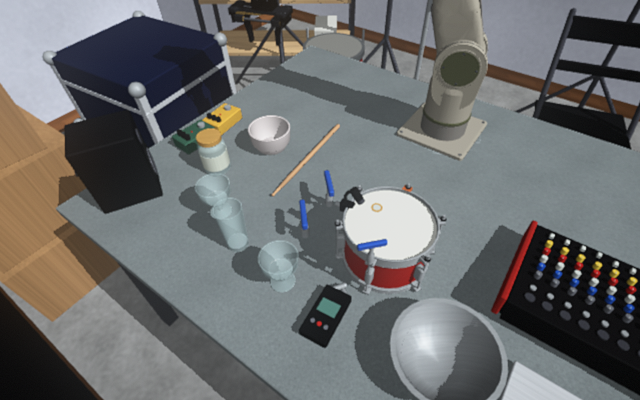

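```bash
python3 - <<'E'
import cv2,numpy as np
t=cv2.imread('pics/top0.png'); s=cv2.imread('pics/scene0.png')
a=cv2.resize(t[135:250,200:350],None,fx=5,fy=5,interpolation=cv2.INTER_CUBIC)[:575,:750]
cv2.imwrite('pics/ct.png',a)
b=cv2.resize(s[170:290,320:460],None,fx=5,fy=5,interpolation=cv2.INTER_CUBIC)
cv2.imwrite('pics/cs.png',b)
E
```

```text
(no output)
```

View pics/ct.png

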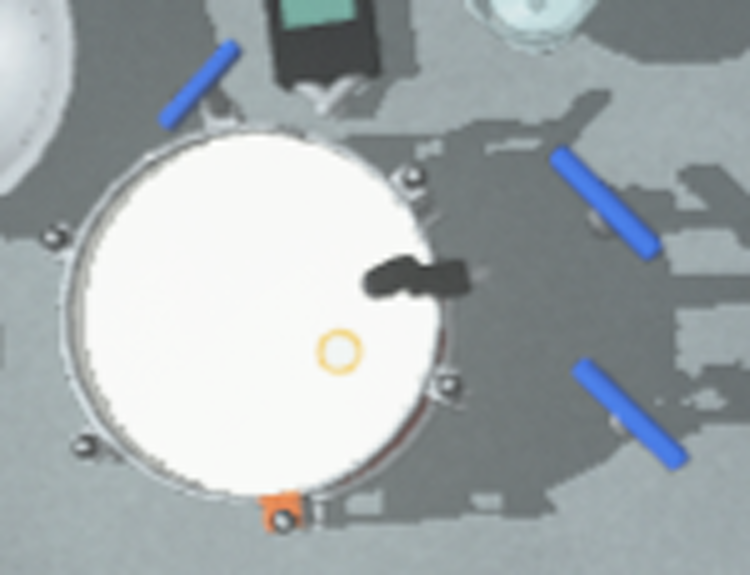

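View pics/cs.png

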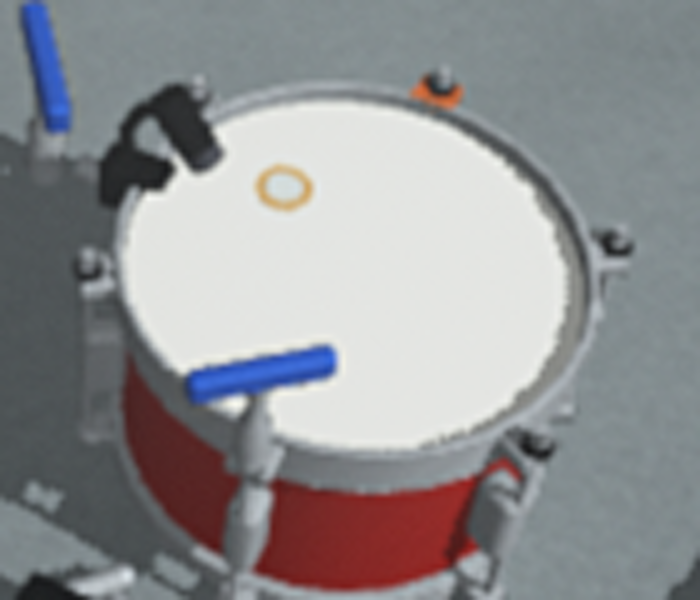

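```bash
cat > m.py <<'E'
from h import *
import pickle
from scipy.optimize import least_squares
I=pickle.load(open('I0.pkl','rb'));T,S=I['top'],I['scene']
ct=lambda u,v:(T,200+(u+.5)/5-.5,135+(v+.5)/5-.5)
cs=lambda u,v:(S,320+(u+.5)/5-.5,170+(v+.5)/5-.5)
print('key c',tri(ct(200.5,85),cs(262,374)))
pairs=dict(slack=((284,520),(440,80)),a=((449,384),(200,87)),b=((413,179),(90,265)),d=((55,237),(535,445)),e=((86,446),(617,242)))
for k,(p,q) in pairs.items(): print(k,tri(ct(*p),cs(*q)))
e1,e2=[atz(*ct(*p),.205) for p in((167,123),(234,48))]; print('ends top',e1,e2,np.linalg.norm(e1-e2),np.degrees(np.arctan2(*(e2-e1)[1::-1])))
e1,e2=[atz(*cs(*p),.2) for p in((195,388),(330,360))]; print('ends sc',e1,e2,np.linalg.norm(e1-e2),np.degrees(np.arctan2(*(e2-e1)[1::-1])))
# drum fit: centre+angle, heads at z .147, r .119
ang=dict(slack=-90,a=-30,b=30,d=150,e=210)
def hp(x,k): 
    a=x[2]+np.radians(ang[k]); return np.array([x[0]+.119*np.cos(a),x[1]+.119*np.sin(a),.146])
def res(x): 
    o=[]
    for k,(p,q) in pairs.items():
        for f,w in((ct,p),(cs,q)):
            i,u,v=f(*w); a=proj(i,hp(x,k)); o+=[a[0]-u,a[1]-v]
    return o
s=least_squares(res,[.45,.07,-1.5]); print(s.x,np.round(s.fun,1)); print('slack',hp(s.x,'slack')); ang['p']=90; print('park',hp(s.x,'p'))
E
python3 m.py
```

```text
key c [0.67398178 0.10837616 0.19687468]
slack [0.43932524 0.07333762 0.14116358]
a [ 0.51182176 -0.01900689  0.14348481]
b [ 0.62892774 -0.00162309  0.13916777]
d [0.60161251 0.2010607  0.13802402]
e [0.48312322 0.18409563 0.13890123]
ends top [0.65242633 0.12445746 0.205     ] [0.69240312 0.08805557 0.205     ] 0.05406701160621061 -42.320229169684
ends sc [0.69585973 0.09237694 0.2       ] [0.65495811 0.12808559 0.2       ] 0.05429594343459101 138.87781674040934
[ 0.55838366  0.0913054  -1.43296303] [-1.1 -0.3  0.4 -0.8 -0.6 -0.4 -1.  -0.3  0.  -1.2 -1.2 -1.4 -0.9 -0.9
  0.5 -1.5 -1.3 -0.8  0.4 -1.2]
slack [0.44051225 0.07495513 0.146     ]
park [0.67625507 0.10765568 0.146     ]
```

View pics/wrist0.png

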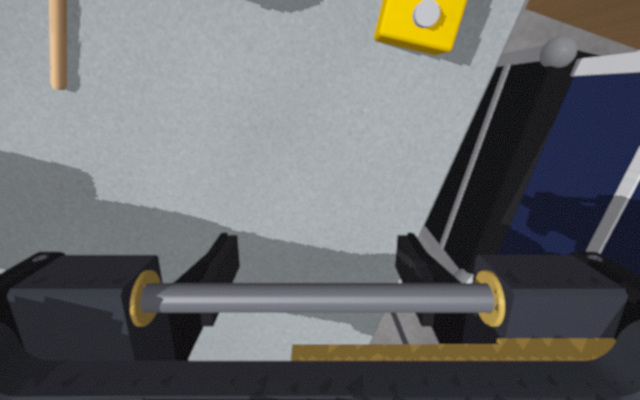

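```bash
cat >> h.py <<'E'
def tool():
    s=r.read_state(); return np.array(s['ee_pos']),R.from_quat(s['eef_rot']).as_matrix()
def go(P,yaw=None,p=None,Q=None):
    if p is None: p,Q=tool()
    d=Q.T@(np.array(P)-p); y=np.degrees(np.arctan2(Q[1,0],Q[0,0]))
    print('tool shift cm',np.round(d*100,2),'yaw now',round(y,1),'turn', None if yaw is None else round((y-yaw+180)%360-180,1))
E
python3 - <<'E'
from h import *
i=r.camera_info('wrist');p,Q=tool()
print('cam in tool',Q.T@(np.array(i['origin'])-p)); print(Q.T@att(i))
print('tcp px',proj(i,p))
go([.675,.108,.30],138)
E
```

```text
cam in tool [ 0.08386944  0.00134405 -0.1624042 ]
[[-1.29596710e-04  9.52140322e-01  3.05661234e-01]
 [ 9.99999981e-01  1.67226671e-04 -9.69260920e-05]
 [-1.43401951e-04  3.05661216e-01 -9.52140326e-01]]
tcp px (np.float64(314.4880180818109), np.float64(249.27080360949572))
tool shift cm [ 67.58 -52.18  -7.75] yaw now 17.8 turn -120.2
```

Call:
arm_command:
  moves: [2.8,-2.35,-0.4,0,2.8,-2.35,-0.4,0,2.8,-2.35,-0.4,0,2.8,-2.35,-0.4,0,2.8,-2.35,-0.4,0,2.8,-2.35,-0.4,0,2.8,-2.35,-0.4,0,2.8,-2.35,-0.4,0,2.8,-2.35,-0.4,0,2.8,-2.35,-0.4,0,2.8,-2.35,-0.4,0,2.8,-2.35,-0.4,0]
  fingers: 100

```text
time: 1.15
ee_pos: [0.4251, -0.2225, 0.2707]
eef_rot: [0.988, 0.154, -0.0, 0.0]
ft_force: [0.6, -0.6, 0.1]
width: 0.087
grip_force: 0.0
```

```bash
python3 - <<'E'
from h import *
go([.442,.076,.26],17.8); print(r.read_state()['joint_positions'],tool()[0])
E
```

```text
tool shift cm [ 10.71 -27.92   1.07] yaw now 17.7 turn -0.1
[ 0.80856532  0.00919893 -0.4207021   1.73480858  0.00413187  1.39832005
 -0.87394019] [ 0.42505237 -0.22252532  0.2707466 ]
```

Call:
arm_command:
  moves: [1.2,-3.1,0.5,0,1.2,-3.1,0.5,0,1.2,-3.1,0.5,0,1.2,-3.1,0.5,0,1.2,-3.1,0.5,0,1.2,-3.1,0.5,0,1.2,-3.1,0.5,0,1.2,-3.1,0.5,0,1.2,-3.1,0.5,0,0,0,2,0,0,0,1.5,0,0,0,0,0]

```text
time: 2.15
ee_pos: [0.4407, 0.0745, 0.188]
eef_rot: [0.988, 0.155, -0.002, -0.0]
ft_force: [-1.0, 0.4, -1.1]
width: 0.0872
grip_force: 0.0
```

```bash
python3 - <<'E'
from h import *
import pickle
print(tool()[0],r.read_state()['joint_vel'].round(3))
i,p=snap('wrist','pics/w1.png'); pickle.dump(i,open('w1.pkl','wb'))
u,v=proj(i,[.4405,.075,.147]); print(u,v)
x,y=int(u)-40,int(v)-30
c=p[y:y+60,x:x+80,::-1]; print(x,y)
c=cv2.resize(c,None,fx=10,fy=10,interpolation=cv2.INTER_CUBIC); cv2.imwrite('pics/w1c.png',c)
E
```

```text
[0.44069177 0.07451329 0.18795507] [ 0.015 -0.026  0.018 -0.054 -0.021  0.06   0.024]
314.21944705648417 220.76990391305497
274 190
```

View pics/w1c.png

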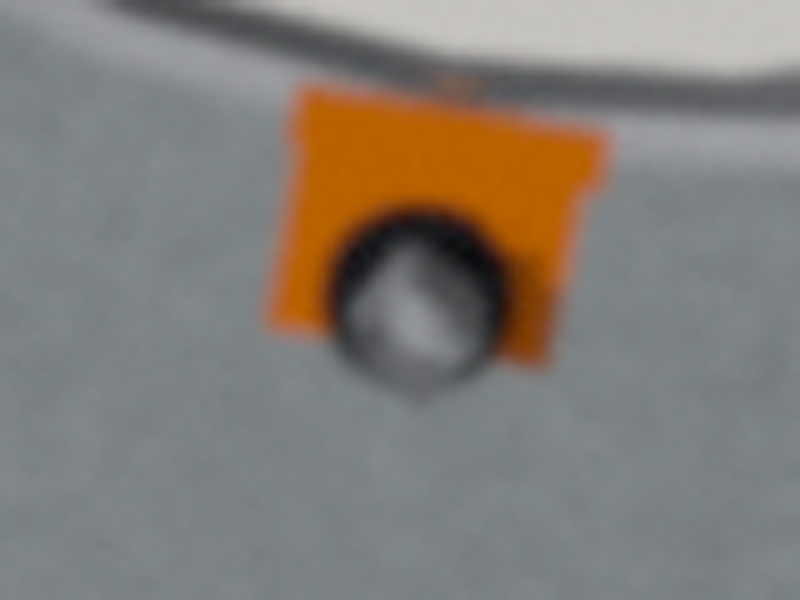

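```bash
python3 - <<'E'
from h import *
i=r.camera_info('wrist')
a=np.mean([r.camera('wrist').astype(float) for _ in range(8)],0); np.save('w1.npy',a); print(tool()[0])
c=a[208:234,302:328].mean(2)
c=cv2.resize(c,None,fx=20,fy=20,interpolation=cv2.INTER_LANCZOS4)
lo,hi=20,c[:].max(); c=np.clip((c-lo)/(170-lo)*255,0,255).astype(np.uint8)
cv2.imwrite('pics/w1d.png',c)
E
```

```text
[0.44268465 0.07426246 0.19104426]
```

View pics/w1d.png

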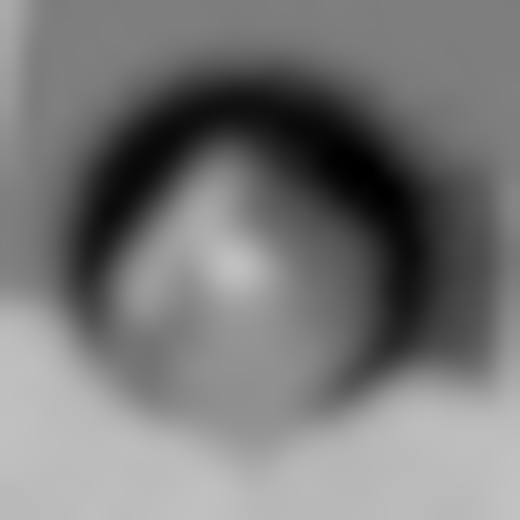

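```bash
python3 - <<'E'
from h import *
i=r.camera_info('wrist')
f=lambda u,v,z:atz(i,302+(u+.5)/20-.5,208+(v+.5)/20-.5,z)
ang=lambda a,b:np.degrees(np.arctan2(*(b-a)[1::-1]))
A,B,C=f(110,290,.138),f(232,130,.138),f(385,248,.138)
print(A,B,C,ang(A,B),ang(B,C),np.linalg.norm(A-B),np.linalg.norm(B-C),'centre',(A+C)/2)
go([.675,.108,.26],138)
E
```

```text
[0.43545965 0.07791821 0.138     ] [0.44261309 0.07560977 0.138     ] [0.43998053 0.06906478 0.138     ] -17.885026075606255 -111.91123283882395 0.007516686922679651 0.007054594578237578 centre [0.43772009 0.07349149 0.138     ]
tool shift cm [23.16  3.86 -6.88] yaw now 17.7 turn -120.3
```

Call:
arm_command:
  moves: [0,0,-3.4,0,0,0,-3.4,0,2.9,0.48,0,0,2.9,0.48,0,0,2.9,0.48,0,0,2.9,0.48,0,0,2.9,0.48,0,0,2.9,0.48,0,0,2.9,0.48,0,0,2.9,0.48,0,0,0,0,0,-7,0,0,0,-7]

```text
time: 3.6
ee_pos: [0.676, 0.1088, 0.2571]
eef_rot: [0.961, 0.276, -0.001, -0.001]
ft_force: [-0.7, 0.5, -0.2]
width: 0.0871
grip_force: 0.0
```

Call:
arm_command:
  moves: [0,0,0,-7,0,0,0,-7,0,0,0,-7,0,0,0,-7,0,0,0,-7,0,0,0,-7,0,0,0,-7,0,0,0,-7,0,0,0,-7,0,0,0,-7,0,0,0,-7,0,0,0,-7]

```text
time: 4.6
ee_pos: [0.6752, 0.1081, 0.2586]
eef_rot: [0.53, 0.848, -0.0, 0.0]
ft_force: [-0.3, -0.1, 0.7]
width: 0.087
grip_force: 0.0
```

Call:
arm_command:
  moves: [0,0,0,-7,0,0,0,-7,0,0,0,-7,0,0,0,-1,0,0,0,0,0,0,0,0]

```text
time: 5.1
ee_pos: [0.6751, 0.1084, 0.2585]
eef_rot: [0.362, 0.932, 0.0, -0.0]
ft_force: [-0.6, 0.6, -0.3]
width: 0.0868
grip_force: 0.0
```

```bash
python3 - <<'E'
from h import *
import pickle
go([.675,.108,.26],138); print(r.read_state()['joint_positions'].round(2))
i,p=snap('wrist','pics/w2.png'); pickle.dump(i,open('w2.pkl','wb'))
u,v=proj(i,[.675,.108,.2]); print(u,v)
h=cv2.cvtColor(p,cv2.COLOR_RGB2HSV); m=cv2.inRange(h,(105,120,60),(125,255,255))
n,l,st,ce=cv2.connectedComponentsWithStats(m)
for k in range(1,n):
    if st[k,4]>100:
        c=max(cv2.findContours((l==k).astype(np.uint8),0,1)[0],key=cv2.contourArea); print(st[k],cv2.minAreaRect(c))
E
```

```text
tool shift cm [-0.02 -0.04 -0.15] yaw now 137.5 turn -0.5
[ 0.41  0.67 -1.09  1.18  0.59  1.6   0.28]
318.21637034210585 211.73642855708238
[ 308  168   17   80 1114] ((316.1175231933594, 207.50344848632812), (15.96368408203125, 79.14224243164062), 1.6846843957901)
[   3  185   90   18 1271] ((47.50552749633789, 193.34228515625), (89.1205825805664, 15.516765594482422), 2.009553909301758)
[157 256  28  17 398] ((170.5, 264.0), (16.0, 27.0), 90.0)
```

View pics/w2.png

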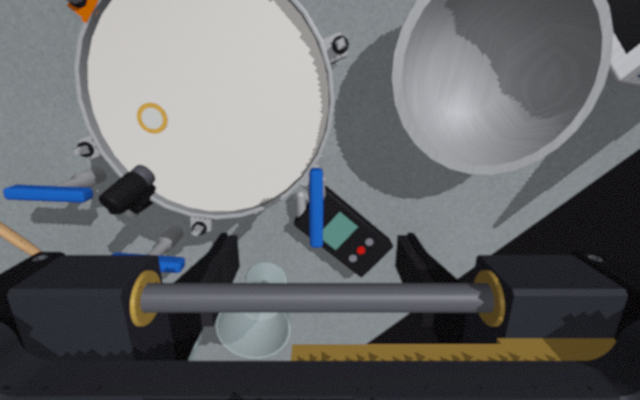

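```bash
python3 - <<'E'
from h import *
import pickle
i=pickle.load(open('w2.pkl','rb'));T=pickle.load(open('I0.pkl','rb'))['top']
a=np.radians(1.68);d=np.array([np.sin(a),-np.cos(a)])*39.5;c=np.array([316.1,207.5])+.0
A,B=[atz(i,*q,.202) for q in(c+d,c-d)]
print(A,B,np.linalg.norm(A-B),np.degrees(np.arctan2(*(A-B)[1::-1])))
G=(A+B)/2; print(G, 'tri w/top',tri((i,*c),(T,200+201/5-.5,135+85.5/5-.5)))
go([G[0],G[1],.176],138)
E
```

```text
[0.65028971 0.12968149 0.202     ] [0.69346298 0.08781724 0.202     ] 0.06013773179713564 135.88191035113013
[0.67187634 0.10874936 0.202     ] tri w/top [0.67383723 0.10788475 0.19491934]
tool shift cm [ 0.26 -0.2   8.26] yaw now 137.5 turn -0.5
```

Call:
arm_command:
  moves: [0.26,-0.2,0,1.6,0,0,2,0,0,0,2,0,0,0,2,0,0,0,1.5,0,0,0,0.75,0,0,0,0,0,0,0,0,0]

```text
time: 5.82
ee_pos: [0.6719, 0.1089, 0.1766]
eef_rot: [0.374, 0.928, 0.0, 0.0]
ft_force: [0.2, -0.4, 0.8]
width: 0.0871
grip_force: 0.0
```

```bash
python3 - <<'E'
from h import *
go([.6719,.1087,.176],135.9)
i,p=snap('wrist','pics/w3.png')
h=cv2.cvtColor(p,cv2.COLOR_RGB2HSV); m=cv2.inRange(h,(105,120,60),(125,255,255))
n,l,st,ce=cv2.connectedComponentsWithStats(m)
for k in range(1,n):
    if st[k,4]>500:
        c=max(cv2.findContours((l==k).astype(np.uint8),0,1)[0],key=cv2.contourArea); b=cv2.minAreaRect(c); print(st[k],b, atz(i,*b[0],.202))
E
```

```text
tool shift cm [-0.01 -0.02  0.06] yaw now 136.1 turn 0.2
[ 307  212   24   72 1490] ((318.4386901855469, 247.58963012695312), (71.58454895019531, 22.543920516967773), 87.51044464111328) [0.6616166  0.11809616 0.202     ]
[  0 224  36  22 614] ((17.5, 234.5), (21.0, 35.0), 90.0) [0.56092695 0.02304039 0.202     ]
```

View pics/w3.png

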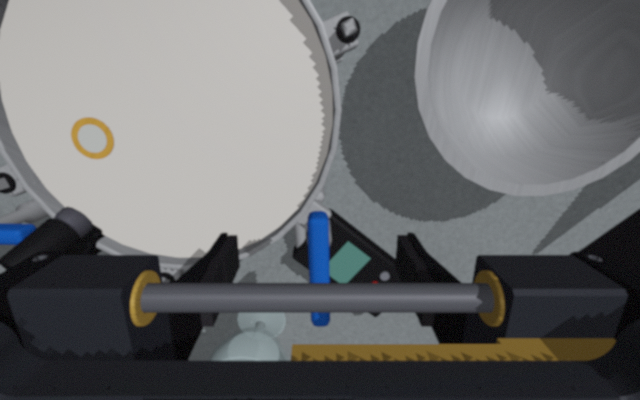

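Call:
arm_command:
  moves: [0,0,0,0,0,0,0,0,0,0,0,0,0,0,0,0,0,0,0,0,0,0,0,0,0,0,0,0,0,0,0,0]
  fingers: 0
  squeeze: 20

```text
time: 6.53
ee_pos: [0.6718, 0.1088, 0.176]
eef_rot: [0.373, 0.928, -0.0, 0.0]
ft_force: [0.5, 0.2, 0.0]
width: 0.0415
grip_force: 0.0
```

```bash
python3 - <<'E'
from h import *
s=r.read_state();print(s['width'],s['grip_force'],s['ft_force'],s['torque'],s['time'])
p0,Q=tool();print(p0)
i,p=snap('wrist','pics/w4.png')
h=cv2.cvtColor(p,cv2.COLOR_RGB2HSV); m=cv2.inRange(h,(105,120,60),(125,255,255))
ys,xs=np.where(m[190:345,290:345]); print(ys.min()+190,ys.max()+190)
for z in(.202,.188):
  for v in (ys.min()+190-.5,ys.max()+190+.5):
    print(z,Q.T@(atz(i,317,v,z)-p0))
E
```

```text
0.04145303926549587 0.0 [0.52267672 0.2481937  0.01773893] [ 0.03932782 -0.11997163 -0.02888645] 6.5333
[0.67179144 0.10881286 0.17603593]
212 325
0.202 [ 0.03194391 -0.00121636 -0.02596586]
0.202 [-0.02950857 -0.0012189  -0.02596237]
0.188 [ 0.02664515 -0.00121988 -0.01196556]
0.188 [-0.04111349 -0.00122269 -0.01196171]
```

Call:
arm_command:
  moves: [0,0,0,0,0,0,0,0,0,0,0,0,0,0,0,0,0,0,0,0,0,0,0,0,0,0,0,0,0,0,0,0]

```text
time: 7.25
ee_pos: [0.6719, 0.109, 0.1761]
eef_rot: [0.373, 0.928, 0.0, 0.0]
ft_force: [0.6, 0.8, -0.4]
width: 0.0099
grip_force: 20.0
```

```bash
python3 - <<'E'
from h import *
s=r.read_state();print(s['width'],s['grip_force'],s['ft_force'],s['torque'],s['time'],tool()[0])
i,p=snap('wrist','pics/w4.png')
E
```

```text
0.009900933325686194 19.997830430511385 [ 0.60755907  0.77956853 -0.41915123] [ 0.27298438 -0.42717765 -0.01657352] 7.25 [0.67188406 0.10896457 0.17609953]
```

Call:
arm_command:
  moves: [0,0,-0.3,0,0,0,-0.5,0,0,0,-0.7,0,0,0,-0.8,0,0,0,-0.7,0,0,1,0,0,0,1.5,0,0,0,1,0,0,0,0,0,0,0,0,0,0]

```text
time: 8.13
ee_pos: [0.6959, 0.1346, 0.2066]
eef_rot: [0.373, 0.928, 0.0, 0.0]
ft_force: [0.5, -0.4, -1.0]
width: 0.0099
grip_force: 19.9
```

```bash
cat > w.py <<'E'
from h import *
import pickle,sys
n=sys.argv[1]; x0=int(sys.argv[2]);y0=int(sys.argv[3])
p0,Q=tool(); i=r.camera_info('wrist')
a=np.mean([r.camera('wrist').astype(float) for _ in range(3)],0)
pickle.dump((i,p0,Q,a),open(n+'.pkl','wb'))
s=r.read_state(); print(p0,s['width'],s['grip_force'],s['ft_force'],s['time'],np.degrees(np.arctan2(Q[1,0],Q[0,0])))
c=a[y0:y0+70,x0:x0+100,::-1]; cv2.imwrite(f'pics/{n}.png',cv2.resize(c,None,fx=8,fy=8,interpolation=cv2.INTER_CUBIC).clip(0,255))
E
python3 w.py w5 240 170
```

```text
[0.69592119 0.13461086 0.2065814 ] 0.009676175267445417 19.937363639473915 [ 0.1771399   0.00625933 -1.50034799] 8.2833 136.19551216051593[ WARN:0@1.756] global loadsave.cpp:1063 imwrite_ Unsupported depth image for selected encoder is fallbacked to CV_8U.
```

View pics/w5.png

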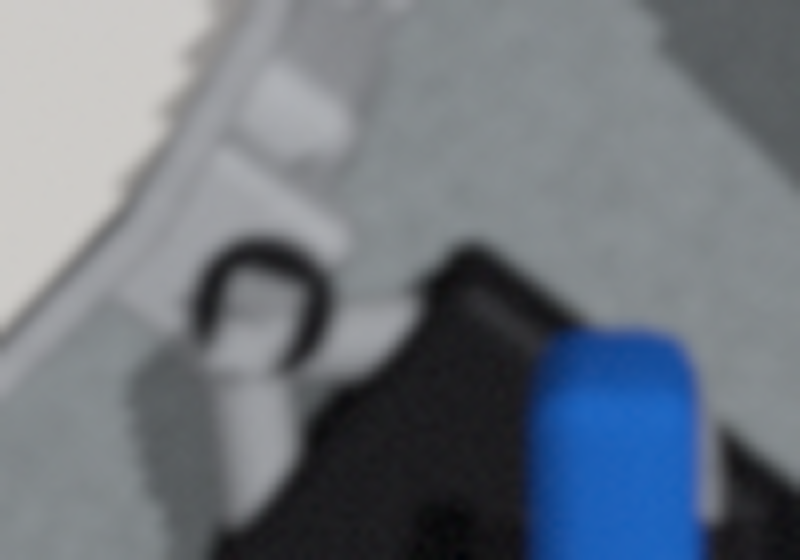

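```bash
cat > f.py <<'E'
from h import *
import pickle
i,p0,Q,a=pickle.load(open('w5.pkl','rb'))
park=np.array([.67188,.10896,0])+.0008*Q[:,0]; park[2]=.137
P=atz(i,272.3,207.4,.137); print('park seen',P,'known',park,'bias in tool',Q.T@(P-park))
b=(Q.T@(P-park))
O=Q.T@(np.array(i['origin'])-p0); A=Q.T@att(i)
q=R.from_quat([.98805,.154,0,0]).as_matrix()
y=np.radians(17.7); q=np.array([[np.cos(y),np.sin(y),0],[np.sin(y),-np.cos(y),0],[0,0,-1]])
t=np.array([.44268,.07426,.19104])
j=dict(i); j['origin']=t+q@O; att0=q@A; j['attitude']=R.from_matrix(att0).as_quat()
S=atz(j,313.9,219.4,.137); print('slack seen',S,'corr',S-q@b, 'dist',np.linalg.norm((S-q@b-park)[:2]))
E
python3 f.py
```

```text
park seen [0.67228869 0.10869076 0.137     ] known [0.67130264 0.10951376 0.137     ] bias in tool [-1.28132415e-03  8.85863168e-05 -1.02405750e-07]
slack seen [0.43747558 0.07621977 0.137     ] corr [0.43866931 0.07669373 0.1369999 ] dist 0.2349370478455649
```

Call:
arm_command:
  moves: [1.84,-2.33,0,0,1.84,-2.33,0,0,1.84,-2.33,0,0,1.84,-2.33,0,0,1.84,-2.33,0,0,1.84,-2.33,0,0,1.84,-2.33,0,0,1.84,-2.33,0,0,0,0,0,0,0,0,0,0,0,0,0,0]

```text
time: 9.2
ee_pos: [0.4623, 0.1008, 0.2065]
eef_rot: [0.374, 0.927, -0.0, 0.001]
ft_force: [0.2, 0.0, -1.5]
width: 0.0095
grip_force: 19.9
```

```bash
python3 w.py w6 240 170 2>/dev/null; cat > d.py <<'E'
import sys
from h import *
import pickle
# circle of washer: dark ring template correlation on outer edge
def fit(n,guess):
    i,p0,Q,a=pickle.load(open(n+'.pkl','rb')); g=cv2.GaussianBlur(a,(0,0),.7).max(2)
    best=[]
    th=np.radians(np.arange(190,351,4)); 
    for rr in np.arange(7.5,10.6,.25):
      for k in (.9,.95,1):
        for dx in np.arange(-6,6.1,.25):
          for dy in np.arange(-6,6.1,.25):
            x=guess[0]+dx;y=guess[1]+dy
            S=[cv2.remap(g.astype(np.float32),(x+(rr+e)*np.cos(th)).astype(np.float32)[None],(y+k*(rr+e)*np.sin(th)).astype(np.float32)[None],1)[0] for e in(-1,1)]
            best.append((np.mean(np.minimum(S[1]-S[0],60)),x,y,rr,k))
    best.sort(reverse=True); return best[:4]
for n,g in(('w5',(272.3,207.4)),('w6',(272.3,207.4))):
    print(n,np.round(fit(n,g),2))
E
python3 d.py
```

```text
[0.46228527 0.10077579 0.20653771] 0.009590302893497353 19.93760710582137 [ 0.24195305 -0.34950934 -1.03943539] 9.35 136.05608535557184
w5 [[ 59.11 272.8  207.4    8.5    1.  ]
 [ 59.09 272.55 207.4    8.75   1.  ]
 [ 59.09 272.3  207.65   9.     1.  ]
 [ 59.09 272.3  207.9    9.     1.  ]]
w6 [[ 48.78 269.05 206.65   8.25   1.  ]
 [ 48.75 268.8  206.4    8.     1.  ]
 [ 48.74 269.05 206.9    8.5    1.  ]
 [ 48.71 268.8  206.9    8.25   1.  ]]
```

```bash
cat > y.py <<'E'
from h import *
import pickle
def run(i,a,c0,name):
    g=a.max(2); res=[]; U=8
    u0,v0=map(int,np.array(proj(i,c0))-16); gg=cv2.resize(g[v0:v0+32,u0:u0+32].astype(np.float32),None,fx=U,fy=U,interpolation=cv2.INTER_CUBIC)
    px=lambda P:np.array([(np.array(proj(i,p))-[u0,v0]+.5)*U for p in P],np.float32).astype(np.int32)
    t=np.radians(np.arange(0,360,10))
    for dx in np.arange(-1.5,1.6,.5):
     for dy in np.arange(-1.5,1.6,.5):
      c=np.array(c0)+[dx/1e3,dy/1e3,0]
      W=np.zeros(gg.shape,np.uint8); cv2.fillConvexPoly(W,px([c+[.0065*np.cos(s),.0065*np.sin(s),0] for s in t]),1)
      for yaw in range(0,90,3):
        P=[]
        for k in range(4):
            s=np.radians(yaw+45+90*k); d=np.array([np.cos(s),np.sin(s),0])
            P+=[c+.0046*d,c+.0046*d+[0,0,.009],c+.003*d+[0,0,.011]]
        H=np.zeros_like(W); cv2.fillConvexPoly(H,cv2.convexHull(px(P))[:,0],1)
        m=(W>0)&(H==0); x=gg[m]; res.append((gg[H>0].mean()-x.mean(),yaw,dx,dy))
    res.sort(reverse=True); print(name,np.round(res[:5],2).tolist())
    by={}
    for q in res: by.setdefault(q[1],q[0])
    print({k:round(float(by[k])) for k in sorted(by)})
i5,p5,Q5,a5=pickle.load(open('w5.pkl','rb'));i6,p6,Q6,a6=pickle.load(open('w6.pkl','rb'))
run(i5,a5,atz(i5,272.6,207.5,.136),'park'); run(i6,a6,atz(i6,269,206.6,.136),'slack')
print('slack world',atz(i6,269,206.6,.136),'park',atz(i5,272.6,207.5,.136))
O=Q5.T@(np.array(i5['origin'])-p5);A=Q5.T@att(i5);y=np.radians(17.7);q=np.array([[np.cos(y),np.sin(y),0],[np.sin(y),-np.cos(y),0],[0,0,-1]])
j=dict(i5);j['origin']=np.array([.44268,.07426,.19104])+q@O;j['attitude']=R.from_matrix(q@A).as_quat()
run(j,np.load('w1.npy'),atz(j,313.9,219.4,.136),'slack w1')
print(tool()[0])
E
python3 y.py
```

```text
park [[78.77, 27.0, 0.5, -0.5], [78.63, 30.0, 0.5, -0.5], [78.49, 24.0, 0.0, -0.5], [78.45, 24.0, 0.5, -0.5], [78.45, 21.0, 0.0, -0.5]]
{0: 72, 3: 73, 6: 74, 9: 76, 12: 76, 15: 77, 18: 78, 21: 78, 24: 78, 27: 79, 30: 79, 33: 78, 36: 77, 39: 77, 42: 76, 45: 75, 48: 74, 51: 72, 54: 71, 57: 70, 60: 70, 63: 69, 66: 68, 69: 68, 72: 68, 75: 69, 78: 69, 81: 70, 84: 70, 87: 71}
slack [[69.69, 75.0, 0.5, -0.5], [69.66, 75.0, 0.5, -1.0], [69.59, 72.0, 0.5, -1.0], [69.55, 69.0, 0.5, -0.5], [69.37, 69.0, 0.5, -1.0]]
{0: 67, 3: 66, 6: 66, 9: 65, 12: 64, 15: 63, 18: 62, 21: 61, 24: 61, 27: 61, 30: 62, 33: 62, 36: 63, 39: 64, 42: 65, 45: 65, 48: 66, 51: 67, 54: 68, 57: 69, 60: 69, 63: 69, 66: 69, 69: 70, 72: 70, 75: 70, 78: 69, 81: 69, 84: 68, 87: 68}
slack world [0.43665751 0.07308495 0.136     ] park [0.67266439 0.1084397  0.136     ]
slack w1 [[50.61, 66.0, -1.0, 0.0], [50.4, 69.0, -1.0, 0.0], [50.34, 72.0, -1.0, 0.0], [50.31, 75.0, -1.0, 0.0], [50.05, 63.0, -1.0, 0.0]]
{0: 48, 3: 47, 6: 47, 9: 46, 12: 46, 15: 45, 18: 46, 21: 46, 24: 47, 27: 47, 30: 47, 33: 48, 36: 48, 39: 48, 42: 48, 45: 48, 48: 49, 51: 49, 54: 49, 57: 50, 60: 50, 63: 50, 66: 51, 69: 50, 72: 50, 75: 50, 78: 50, 81: 49, 84: 49, 87: 48}
[0.46221579 0.10253848 0.20632299]
```

```bash
python3 w.py w7 240 170 2>/dev/null; python3 - <<'E'
from h import *
import re,pickle
src=open('d.py').read().split('for n,g in')[0]; exec(src)
print(np.round(fit('w7',(270,207)),2)); p,Q=tool(); print(p, r.read_state()['time'],np.degrees(np.arctan2(Q[1,0],Q[0,0])))
i5,p5,Q5,_=pickle.load(open('w5.pkl','rb'));i7,p7,Q7,_=pickle.load(open('w7.pkl','rb'))
E
```

```text
[0.46221579 0.10253848 0.20632299] 0.010003537423663807 19.937355774454772 [-0.28128598 -0.23085545 -1.58777766] 9.5 136.22980489464854
[[ 49.73 268.5  209.25   9.5    1.  ]
 [ 49.72 268.25 209.5    9.5    1.  ]
 [ 49.63 268.   209.     9.     1.  ]
 [ 49.61 267.5  207.75   7.75   1.  ]]
[0.46188081 0.10267537 0.20613698] 9.5 136.25226938492193
```

Call:
arm_command:
  moves: [-0.12,-1.9,0,0,0,-1.94,0,0,0,0,0,-6,0,0,0,-6,0,0,0,-6,0,0,0,-6,0,0,0.8,0,0,0,0.8,0,0,0,0,0,0,0,0,0,0,0,0,0]

```text
time: 10.42
ee_pos: [0.4382, 0.0762, 0.1911]
eef_rot: [0.172, 0.985, 0.0, -0.0]
ft_force: [0.5, 0.3, -0.8]
width: 0.0093
grip_force: 19.9
```

```bash
python3 - <<'E'
from h import *
go([.4363,.0743,.188],160); s=r.read_state(); print(s['ft_force'],s['torque'],s['joint_positions'].round(2))
E
```

```text
tool shift cm [ 0.11 -0.24  0.31] yaw now 160.2 turn 0.2
[ 0.52924141  0.28189805 -0.75452349] [ 0.08377332 -0.15039441  0.02939526] [ 1.15  0.04 -1.41  1.9   0.04  1.23  0.96]
```

Call:
arm_command:
  moves: [0,0,0,0,0,0,0,0,0,0,0,0]

```text
time: 10.67
ee_pos: [0.4382, 0.0757, 0.191]
eef_rot: [0.172, 0.985, -0.0, -0.0]
ft_force: [-1.0, -0.7, -0.7]
width: 0.0098
grip_force: 19.9
```

```bash
python3 - <<'E'
from h import *
go([.4363,.0743,.188],160); s=r.read_state(); print(s['ft_force'],s['joint_vel'].round(3),s['joint_positions'].round(3))
E
```

```text
tool shift cm [ 0.13 -0.19  0.3 ] yaw now 160.2 turn 0.2
[-0.98247979 -0.74999887 -0.65871111] [-0.     0.002 -0.001  0.001 -0.001 -0.001 -0.003] [ 1.155  0.035 -1.41   1.904  0.037  1.232  0.958]
```

Call:
arm_command:
  moves: [0.13,-0.19,0,0,0,0,0.2,0,0,0,0.2,0,0,0,0.1,0,0,0,0.1,0,0,0,0,0,0,0,0,0]

```text
time: 11.25
ee_pos: [0.4361, 0.0744, 0.1847]
eef_rot: [0.172, 0.985, 0.0, -0.0]
ft_force: [-0.5, -0.8, -1.7]
width: 0.0095
grip_force: 19.9
```

```bash
python3 - <<'E'
from h import *
go([.4363,.0743,.176],160); s=r.read_state(); print(s['ft_force'],s['torque'],s['joint_vel'].round(3))
E
```

```text
tool shift cm [-0.03 -0.01  0.87] yaw now 160.2 turn 0.2
[-0.52542394 -0.82699469 -1.73156777] [ 0.07102664 -0.20984845 -0.03834982] [ 0.001 -0.003 -0.001 -0.002 -0.002  0.002  0.003]
```

Call:
arm_command:
  moves: [0,0,0.1,0,0,0,0.1,0,0,0,0.1,0,0,0,0,0]

```text
time: 11.58
ee_pos: [0.4361, 0.0743, 0.1815]
eef_rot: [0.172, 0.985, 0.0, -0.0]
ft_force: [-0.0, -0.2, -1.5]
width: 0.0096
grip_force: 19.9
```

Call:
arm_command:
  moves: [0,0,0.1,0,0,0,0.1,0,0,0,0.1,0,0,0,0.1,0,0,0,0.1,0,0,0,0,0,0,0,0,0]

```text
time: 12.17
ee_pos: [0.4361, 0.0744, 0.1767]
eef_rot: [0.172, 0.985, 0.0, -0.0]
ft_force: [-0.5, -0.4, -1.9]
width: 0.0099
grip_force: 19.9
```

```bash
python3 - <<'E'
from h import *
go([.4363,.0743,.176],160); s=r.read_state(); print(s['ft_force'],s['torque'])
E
```

```text
tool shift cm [-0.02  0.    0.07] yaw now 160.2 turn 0.2
[-0.5299963  -0.41232246 -1.8883547 ] [ 0.09810157 -0.12969179  0.01983689]
```

Call:
arm_command:
  moves: [0,0,0.08,0,0,0,0.05,0,0,0,0,0,0,0,0,0]

```text
time: 12.5
ee_pos: [0.4365, 0.0745, 0.1758]
eef_rot: [0.172, 0.985, 0.0, -0.0]
ft_force: [-1.2, -0.3, 5.1]
width: 0.0098
grip_force: 19.9
```

Call:
arm_command:
  moves: [0,0,-0.03,6,0,0,0,6,0,0,0,6,0,0,0,6,0,0,0,6,0,0,0,6,0,0,0,6,0,0,0,6,0,0,0,0,0,0,0,0]

```text
time: 13.33
ee_pos: [0.4364, 0.0748, 0.1759]
eef_rot: [0.556, 0.831, 0.0, -0.0]
ft_force: [1.4, 1.3, 1.9]
width: 0.0096
grip_force: 20.0
```

```bash
python3 - <<'E'
from h import *
go([.4363,.0743,.176],64); s=r.read_state(); print(s['ft_force'],s['torque'],s['joint_positions'].round(2))
E
```

```text
tool shift cm [-0.04 -0.03 -0.01] yaw now 112.4 turn 48.4
[1.36417566 1.29433223 1.85913767] [ 0.64160991 -0.42390716  0.01342069] [ 1.06  0.05 -1.32  1.93  0.05  1.2   0.11]
```

Call:
arm_command:
  moves: [0,0,0,6,0,0,0,6,0,0,0,6,0,0,0,6,0,0,0,6,0,0,0,6,0,0,0,6,0,0,0,6,0,0,0,0,0,0,0,0]

```text
time: 14.17
ee_pos: [0.4365, 0.0746, 0.1759]
eef_rot: [0.846, 0.534, 0.0, -0.0]
ft_force: [1.5, 2.9, 1.2]
width: 0.0096
grip_force: 20.0
```

```bash
python3 - <<'E'
from h import *
go([.4363,.0743,.176],64); s=r.read_state(); print(s['ft_force'],s['torque'],s['joint_positions'].round(2))
E
```

```text
tool shift cm [-0.04 -0.01 -0.01] yaw now 64.5 turn 0.5
[1.5477958  2.88272167 1.24343448] [ 0.67391828 -0.68382127 -0.03286118] [ 1.01  0.04 -1.27  1.93  0.04  1.2  -0.72]
```

Call:
arm_command:
  moves: [0,0,0,0,0,0,0,0,0,0,0,0,0,0,0,0,0,0,0,0,0,0,0,0,0,0,0,0,0,0,0,0]
  fingers: 60

```text
time: 14.83
ee_pos: [0.4361, 0.0743, 0.1757]
eef_rot: [0.847, 0.531, -0.0, -0.0]
ft_force: [0.9, -0.8, -1.3]
width: 0.0501
grip_force: 0.0
```

Call:
arm_command:
  moves: [0,0,-0.5,0,0,0,-1.5,0,0,0,-3,0,0,0,-3,0,0,0,-2,0,0,0,0,0,0,0,0,0,0,0,0,0]

```text
time: 15.5
ee_pos: [0.436, 0.0743, 0.2753]
eef_rot: [0.847, 0.531, -0.0, -0.0]
ft_force: [-0.0, 0.5, -0.3]
width: 0.0524
grip_force: 0.0
```

```bash
python3 - <<'E'
from h import *
import pickle
print(tool()[0])
i,p=snap('wrist','pics/w8.png'); i2,p2=snap('top','pics/t8.png'); i3,p3=snap('scene','pics/s8.png')
C=[]
for n,i,p in(('w',i,p),('t',i2,p2),('s',i3,p3)):
    h=cv2.cvtColor(p,cv2.COLOR_RGB2HSV); m=cv2.inRange(h,(105,120,60),(125,255,255))
    c,_=cv2.findContours(m,0,1); q=proj(i,[.4365,.0746,.195])
    b=min((cv2.minAreaRect(k) for k in c if cv2.contourArea(k)>30),key=lambda b:np.hypot(*(np.array(b[0])-q)))
    B=cv2.boxPoints(b); e=sorted(((np.linalg.norm(B[k]-B[k-1]),k) for k in range(4)))[-1][1]
    A=[atz(i,*B[k],.2) for k in(e,e-1)]; d=A[0]-A[1]
    print(n,np.round(q),b,atz(i,*b[0],.2),'yaw',np.degrees(np.arctan2(d[1],d[0]))%180,'len',np.linalg.norm(d)); C.append((i,*b[0]))
print(tri(*C)); print(r.read_state()['time'])
E
```

```text
[0.43595085 0.07429946 0.27530437]
w [317. 200.] ((317.7613525390625, 200.98756408691406), (74.24919891357422, 12.557199478149414), 87.27368927001953) [0.43754475 0.07529225 0.2       ] yaw 67.1490480876685 len 0.06058328843049631
t [253. 240.] ((325.5000305175781, 217.50003051757812), (28.284271240234375, 4.242640495300293), 45.0) [ 0.49001751 -0.1194332   0.2       ] yaw 43.45672236791822 len 0.07483038873936017
s [412. 169.] ((411.96905517578125, 168.53541564941406), (23.4239501953125, 5.173964500427246), 41.18592834472656) [0.44057485 0.0762895  0.2       ] yaw 67.06729127936245 len 0.061826692277679916
[0.44440501 0.00171642 0.16143036]
15.65
```

```bash
python3 -c "
from bench import r
print(r.close_job())"
```

```text
the job is handed in; nothing more can be done
None
```

The job is handed in. The key stands upright and fully home on the slack rod with the gripper clear, and the rod is turned roughly 87° clockwise by estimate, since the key hides the head; I was given no verdict.

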